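# Fish the hand scraper out of the covered swarf tray

### The job

The wooden-handled scraper has slipped into the covered swarf tray and is longer than the hatch in the cover: tilt it, bring it out diagonally through the hatch one end first, and hold it up so that all of it is at least 10 cm above the cover. Finish while still holding it steady in the gripper, touching nothing else with it, and leave the vase, the cup and the grinding wheel standing where they are.

Things in the scene. Friction and masses are not known exactly. Their poses are not given: they have to be found in the camera images.
- tray: Sheet-steel tray screwed to the bench, 346 (x) x 156 (y) x 55 high; origin under its centre on the bench, z up. Floor 4 thick, inside 340 x 150. A fixed steel cover (underside 50, top 55 above the bench) closes it except for a rectangular hatch in the middle, 130 along x by 120 along y; 46 of height under the cover. Nothing on it moves.
- hatch (a point): Centre of the hatch at the level of the cover's top face, 55 above the bench; axes as the tray's.
- scraper: Loose hand scraper, 210 long along its x, 90 to 180 g, lying on the tray floor roughly along the tray x, both ends under the cover. Origin at mid-length on its underside, 10 below its long axis, z up. Wooden handle x = -105 to 0, 20 x 20 in section, with a brass ferrule at x = -13 to 0; steel blade x = 0 to +105, 10 x 10, on the same long axis. Balances near x = -8.
- handle_end (a point): Centre of the handle's end face, x = -105 on the scraper's long axis.
- blade_end (a point): Centre of the blade's end face, x = +105 on the scraper's long axis.
- vase: Bystander: turned brass vase, 112 high, 76 across, origin under its centre, standing beside the tray.
- cup: Bystander: brass cup, 60 high, 76 across, origin under its centre, standing off one end of the tray.
- wheel: Bystander: grey grinding wheel lying flat, 100 across, 18 thick, origin under its centre, off the other end of the tray.
There are look-alikes about, which are no part of the job. There is more than one size of the scraper; the job needs the middle-sized.

How it is judged:
On the way:
1. one end of the scraper stands out above the cover while the other end is still below it (slanting through the hatch) (((height (world z) of handle_end above 0.067 m and height (world z) of blade_end below 0.05 m) or (height (world z) of blade_end above 0.067 m and height (world z) of handle_end below 0.05 m))), for 0.1 s.
At the end, for the whole second after the job is handed in: The scraper is in the gripper (finger force over 1 N), both its ends more than 100 mm above the cover's top (155 mm above the bench), slower than 0.03 m/s and 0.2 rad/s, touching neither the tray nor a bystander; vase, cup and wheel upright within 20 mm of where they stood (height (world z) of each of handle_end, blade_end above 0.155 m and contact force between scraper and the fingers above 1 N and linear speed of scraper below 0.03 m/s and angular speed of scraper below 0.2 rad/s and contact force between scraper and tray below 0.05 N and contact force between scraper and vase below 0.05 N and contact force between scraper and cup below 0.05 N and contact force between scraper and wheel below 0.05 N and distance of each of vase, cup, wheel from where it was at the start of the episode below 0.02 m and angle between each of vase, cup, wheel's own z axis and vertical below 0.2 rad); the arm keeps its last pose, push and grip.
It fails at once if the vase is pushed more than 20 mm or tipped (distance of vase from where it was at the start of the episode above 0.02 m or angle between vase's own z axis and vertical above 0.3 rad).
It fails at once if the cup is pushed more than 20 mm or tipped (distance of cup from where it was at the start of the episode above 0.02 m or angle between cup's own z axis and vertical above 0.3 rad).
It fails at once if the wheel is pushed more than 20 mm or tipped (distance of wheel from where it was at the start of the episode above 0.02 m or angle between wheel's own z axis and vertical above 0.3 rad).
It also fails if it takes over 40 s, if anything falls off the work surface, if the arm or the gripper's body presses on something with over 40 N, if the wrist force passes 120 N, or if a joint passes its speed limit or range.

### The arm

A 6-joint arm with a two-finger parallel gripper is mounted at the origin on the work surface. World frame = base frame: x ahead of the robot, y to its left, z up, the work surface at z = 0. Lengths are in m, angles in rad, forces in N, time in s.
With the tool pointing down it reaches from about 0.35 to 0.775 m from the base axis. Payload 5.5 kg.
Tool frame: the origin (TCP) lies between the finger pads; the fingertips stand 19 mm ahead of it and the grasp point (between the pads) is the TCP; z points along the fingers, y is the line along which they close (so a half turn about z gives the same grasp; the last joint's range is limited). The gripper opens to 85 mm and grips with 20 to 120 N. Pads are 22 mm wide; open, the fingers measure 114 mm over their backs; the gripper's body (76 mm by 85 mm) begins 54 mm behind the grasp point. The pads swing forward as they close: fully open they stand 13 mm farther back than shut.
Start: joints at [1.131, 0.313, 0.046, 1.304, 0, 1.431], TCP at [0.17, 0.549, 0.25] pointing down, gripper open.
Joint ranges: [-2.76, 2.76], [-0.86, 1.69], [-1.03, 1.26], [-2.2, 2.34], [-1.47, 1.5], [-3.14, 3.14]. Speed limits (rad/s): [2.57, 2.57, 3.14, 3.14, 3.14, 3.14].

### API

Orientations are given as a unit quaternion [w, x, y, z].
In Python, from workcell import env gives the robot as it stands.
- The arm moves only by the tool carry_out, never from a script. Its argument "increments" is a list that holds one entry, the list of rows, each a list of 6 numbers: the shift along the tool's x, y, z each as a share of 50 cm, from -1 to 1, then the turn, a rotation vector about the tool's x, y, z each as a share of 2 pi rad, from -1 to 1. In form: [[[x, y, z, ax, ay, az], ...]]. A call has 1 to 5 rows; each row is the pose to reach, as a shift and turn from the pose commanded when the call began, along the tool's axes at that moment, turning the shorter way round; what a row does not reach only later rows make up. A row lasts 1/8 s, in which the tool goes at most 62.5 mm and 10.7 degrees, less where a joint would pass 70% of its speed; a pose out of reach is approached as far as the arm can. A call with a number of a shift or a turn outside -1 to 1 is refused whole. A call with a gripper value outside its range is refused whole. "jaw" is the closure, from 0 (fully open) to 1 (shut), set as the call begins (left out, the last holds). The fingers move at their own pace and stop on an object; "squeeze" is the grip in N (left out, the last holds). Time passes only in rows, so rows that repeat a pose let the fingers close. It gives the time, the measured TCP pose, the force, the opening and the grip force at its end, in the units of the state.
- env.get_state(): the state, without advancing time (a new reading comes with each control period).
- env.read_camera(name): name is "scene" or "side" or "wrist"; returns a dict with "frame" (420x560x3 uint8, blue, green, red), "z_map" (420x560 float32, m along the optical axis (not along the pixel's ray), 0 where there is no reading), "intrinsics" (3x3 intrinsics, pixels), "k1" (the pictures are not rectified: a ray, as slopes to the right and down, at radius r is drawn at 1 + k1 r^2 times it, then the intrinsics apply), "R" (3x3) and "t" (3): a world point X has camera coordinates R X + t; the wrist camera has in their place "T_tool_cam" (4x4, takes a point from camera to tool coordinates, whose origin is the TCP and whose axes are the flange's). Camera axes: x right, y down, z forward; pixel columns grow to the right and rows downward; lengths in m; the calibration is good to about 2 mm. A picture is of the moment at which its call begins: read the wrist's pose just before it.
- env.hand_in(): hands the job in; it is judged then, once.
Trained networks look in the newest picture that a camera, given by its name, has taken for a name from the list of things; names that differ only in an ending like _2 or _b are one class to them, and where a whole thing is asked for, a point or a joint stands for the part that bears it (a point fixed in the world has none). Each returns a list of dicts, best first, with "score" (0 to 1); they miss things now and then, are a little off and sometimes report something else, mostly with a low value. They report only what shows in the picture. A call takes as long as a camera call. They do not tell look-alikes from the thing itself.
- env.find_in(camera, name): "position" ([x, y, z] in m, in world coordinates, good to about 4 mm: the middle of the surface that is visible of it).
The state is a dict: "clock": time; "joint_pos": joint angles; "qvel": joint speeds; "tau": joint torques, N m; "tcp_pos": TCP position; "orientation": TCP orientation; "wrist_force": force on the tool from outside, world axes, zero at the start; "ft_torque": the same for the moment, N m; "finger_gap": finger opening in m; "grip_force": force on a finger pad.
Only numpy, scipy, OpenCV 4.12 (cv2) and the standard library are available. Lean on these libraries where they do the work, as an engineer would, in place of code of your own. Each camera call takes 0.05 s, during which the arm holds its last target. There are 200 camera calls.

## Working session

There is one attempt and no reset: what is moved stays moved. The work goes in short steps, Python scripts to look and compute and a tool call to move; the robot and the scene stay as the last step left them, time stands still between calls to the robot, and variables do not carry over. Pictures are saved under pics/ and viewed, at most 10 in all, crops included, and the job is handed in when it is done.

Besides the shell and the picture viewer there is one more tool, called after "Emit:" in YAML: its name, and indented under it one key for each argument. carry_out: Moves the arm, as the interface text tells. Its arguments: {"type":"object","properties":{"increments":{"type":"array","items":{"type":"array","items":{"type":"array","items":{"type":"number","minimum":-1,"maximum":1}}}},"jaw":{"type":"number"},"squeeze":{"type":"number"}},"required":["increments"]}

```bash
mkdir -p pics; ls
cat > h.py <<'E'
import numpy as np, cv2
from scipy.spatial.transform import Rotation as Rn
from workcell import env
def q2R(q): return Rn.from_quat([q[1],q[2],q[3],q[0]]).as_matrix()
def cam(name):
    s=env.get_state(); c=env.read_camera(name)
    if name=='wrist':
        T=np.eye(4);T[:3,:3]=q2R(s['orientation']);T[:3,3]=s['tcp_pos']
        W=T@np.array(c['T_tool_cam'])
    else:
        W=np.eye(4);W[:3,:3]=np.array(c['R']).T;W[:3,3]=-np.array(c['R']).T@np.array(c['t'])
    c['W']=W;return c
def slopes(c,uv):
    K=np.array(c['intrinsics']);uv=np.atleast_2d(uv).astype(float)
    d=(uv-K[:2,2])/[K[0,0],K[1,1]];s=d.copy()
    for _ in range(20): s=d/(1+c['k1']*(s**2).sum(1,keepdims=True))
    return s
def pts(c,uv):
    uv=np.atleast_2d(uv).astype(int);s=slopes(c,uv);z=c['z_map'][uv[:,1],uv[:,0]]
    return (np.c_[s,np.ones(len(s))]*z[:,None])@c['W'][:3,:3].T+c['W'][:3,3]
def atz(c,uv,h):
    s=slopes(c,uv);d=np.c_[s,np.ones(len(s))]@c['W'][:3,:3].T;o=c['W'][:3,3]
    return o+d*((h-o[2])/d[:,2])[:,None]
def cloud(c):
    H,Wd=c['z_map'].shape;u,v=np.meshgrid(np.arange(Wd),np.arange(H))
    return pts(c,np.c_[u.ravel(),v.ravel()]).reshape(H,Wd,3)
E
python3 - <<'E'
from h import *
np.set_printoptions(precision=3,suppress=True)
s=env.get_state();print(s['clock'],s['tcp_pos'],s['orientation'],s['wrist_force'])
ims=[]
for n in ['scene','side','wrist']:
    c=cam(n);cv2.imwrite(f'pics/{n}0.png',c['frame'])
    print(n,c['W'][:3,3],c['W'][:3,2],c['k1'])
    for o in ['tray','hatch','scraper','handle_end','blade_end','vase','cup','wheel']:
        try: print(o,[(round(d['score'],2),np.round(d['position'],3).tolist()) for d in env.find_in(n,o)])
        except Exception as e: print(o,e)
E
```

```text
pics
0.0 [0.17  0.549 0.249] [-0.     0.149  0.989 -0.001] [-0.891 -0.334  0.125]
scene [1.147 0.065 0.652] [-0.749 -0.032 -0.661] -0.1249571175891442
tray [(0.77, [0.577, -0.04, 0.053])]
hatch [(0.9, [0.578, -0.044, 0.056])]
scraper [(0.8, [0.808, -0.041, 0.013]), (0.78, [0.558, -0.076, 0.024]), (0.71, [0.227, 0.24, 0.02])]
handle_end [(0.81, [0.809, -0.04, 0.012]), (0.66, [0.225, 0.238, 0.02])]
blade_end [(0.97, [0.555, -0.077, 0.02]), (0.83, [0.225, 0.237, 0.022]), (0.63, [0.811, -0.041, 0.015])]
vase [(0.78, [0.742, -0.175, 0.081])]
cup [(0.74, [0.637, 0.235, 0.037]), (0.23, [0.58, -0.039, 0.054])]
wheel [(0.76, [0.448, -0.298, 0.016]), (0.73, [0.58, -0.048, 0.051])]
side [ 0.214 -0.569  0.792] [ 0.286  0.611 -0.738] -0.020002831356073107
tray [(0.55, [0.553, -0.091, 0.051])]
hatch [(0.65, [0.548, -0.09, 0.056])]
scraper [(0.84, [0.214, 0.219, 0.023]), (0.73, [0.563, -0.053, 0.021]), (0.72, [0.804, -0.053, 0.011])]
handle_end [(0.53, [0.563, -0.059, 0.019]), (0.5, [0.804, -0.05, 0.009])]
blade_end [(0.77, [0.562, -0.052, 0.019]), (0.73, [0.801, -0.044, 0.011]), (0.7, [0.217, 0.212, 0.027])]
vase [(0.83, [0.707, -0.197, 0.079])]
cup [(0.78, [0.653, 0.228, 0.044]), (0.61, [0.564, -0.056, 0.022])]
wheel [(0.8, [0.432, -0.304, 0.016]), (0.16, [0.551, -0.092, 0.052])]
wrist [0.104 0.569 0.374] [ 0.262 -0.082 -0.961] -0.09156133797051169
tray []
hatch []
scraper [(0.81, [0.203, 0.274, 0.022])]
handle_end [(0.67, [0.205, 0.276, 0.021])]
blade_end [(0.7, [0.207, 0.28, 0.025])]
vase []
cup []
wheel []
```

View pics/scene0.png

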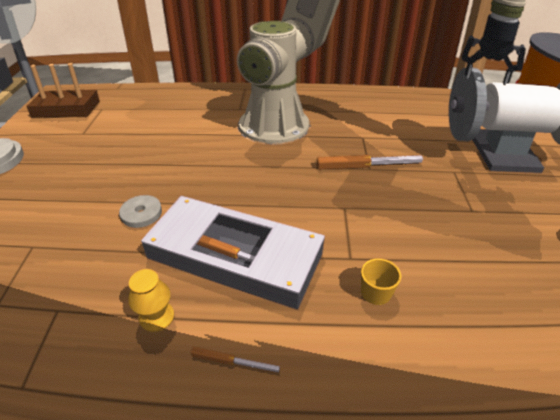

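View pics/side0.png

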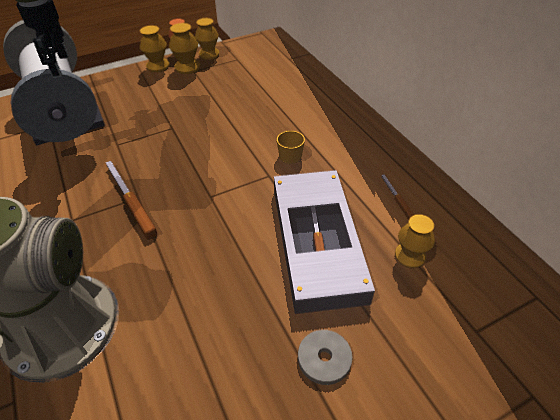

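The scene picture shows three scrapers: a large one at (370,161) on the bench, a small one at (235,361) on the bench, and one in the tray seen through the hatch at (225,248). In the side picture they are at (132,200), (390,190) and (318,230). The one in the tray fits the description: it is the middle size and lies under the cover. I'll confirm it with a crop and measure the tray and scraper.

```bash
cat > m.py <<'E'
from h import *
np.set_printoptions(precision=4,suppress=True)
def tray(c,P):
    m=(abs(P[...,2]-0.055)<0.006)&(np.hypot(P[...,0]-.577,P[...,1]+.04)<.22)
    p=P[m]; hull=p[:,:2].astype(np.float32)
    (cx,cy),(w,h),a=cv2.minAreaRect(hull)
    return (cx,cy),(w,h),a,p[:,2].mean()
def inside(c,P,ctr,yaw):
    R=np.array([[np.cos(yaw),np.sin(yaw)],[-np.sin(yaw),np.cos(yaw)]])
    q=(P[...,:2]-ctr)@R.T
    hsv=cv2.cvtColor(c['frame'],cv2.COLOR_BGR2HSV)
    m=(abs(q[...,0])<.063)&(abs(q[...,1])<.058)&(P[...,2]<.045)&(c['z_map']>0)
    return q,m,hsv
E
python3 - <<'E'
from m import *
for n in ['scene','side']:
    c=cam(n);P=cloud(c);t=tray(c,P);print(n,t)
    ctr=np.array(t[0]);
    for yaw in [0]:
        q,m,hsv=inside(c,P,ctr,0)
        hi=(np.hypot(*(P[...,:2]-ctr).transpose(2,0,1))<.07)&(c['z_map']>0)&(P[...,2]<.035)
        obj=hi&(P[...,2]>.014)
        print(' floor z',np.percentile(P[...,2][hi],[5,20,50]))
        wood=hi&(hsv[...,0]<18)&(hsv[...,1]>130)
        pw=P[wood];print(' wood',len(pw),pw.mean(0),pw.min(0),pw.max(0),'z pct',np.percentile(pw[:,2],[10,50,90]))
        po=P[obj]; d=np.linalg.svd(po[:,:2]-po[:,:2].mean(0))[2][0] if len(po)<5000 else 0
        print(' obj',len(po),po.mean(0),d)
        dw=np.linalg.svd(pw[:,:2]-pw[:,:2].mean(0))[2][0];print(' wood dir',dw)
    vv,uu=np.where(hi);f=c['frame'][vv.min()-15:vv.max()+15,uu.min()-15:uu.max()+15]
    cv2.imwrite(f'pics/{n}_crop.png',cv2.resize(f,None,fx=4,fy=4,interpolation=cv2.INTER_CUBIC));print(uu.min()-15,vv.min()-15,f.shape)
a=cv2.imread('pics/scene_crop.png');b=cv2.imread('pics/side_crop.png');h=max(a.shape[0],b.shape[0])
pad=lambda x:cv2.copyMakeBorder(x,0,h-x.shape[0],0,0,cv2.BORDER_CONSTANT)
o=np.hstack([pad(a),pad(b)]);k=min(1,800/o.shape[1],600/o.shape[0]);cv2.imwrite('pics/crop1.png',cv2.resize(o,None,fx=k,fy=k))
E
```

```text
scene ((0.6290473937988281, -0.07811769843101501), (0.3485530614852905, 0.2980102002620697), 70.4682846069336, np.float64(0.054695584230845))
 floor z [-0.0025 -0.0013  0.0007]
 wood 1465 [ 0.6523 -0.0861  0.0013] [ 0.5592 -0.1477 -0.0046] [ 0.6987 -0.0172  0.0258] z pct [-0.0023 -0.0007  0.0106]
 obj 560 [ 0.6187 -0.0742  0.0236] [0.6117 0.7911]
 wood dir [0.9758 0.2187]
170 231 (92, 94, 3)
side ((0.6162236332893372, -0.07516276836395264), (0.3498004674911499, 0.27306222915649414), 70.41609954833984, np.float64(0.05518546143046572))
 floor z [-0.001   0.0009  0.0039]
 wood 518 [ 0.6377 -0.0874  0.0061] [ 0.5469 -0.143  -0.0045] [ 0.6861 -0.0372  0.0275] z pct [-0.0014  0.0007  0.0242]
 obj 185 [ 0.5612 -0.0591  0.0226] [-0.3544 -0.9351]
 wood dir [-0.9795  0.2016]
297 200 (73, 90, 3)
```

View pics/crop1.png

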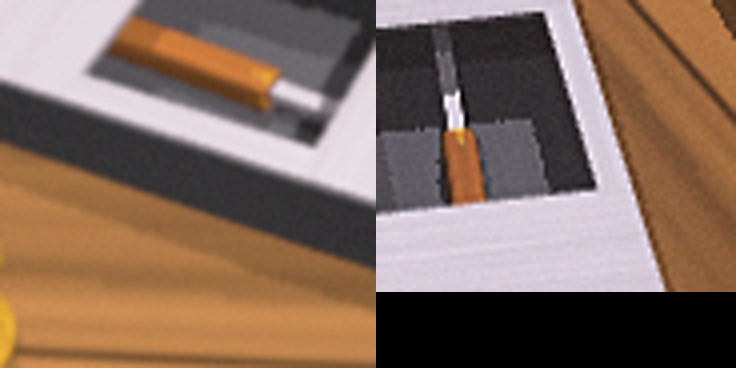

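The crop confirms it: a wooden handle with a brass ferrule at about (262,85), a 10 mm blade toward the cup end, and both ends under the cover. The handle is at the wheel (-y) end. The vase got into the tray fit, so I'll refit using colour.

```bash
cat > m.py <<'E'
from h import *
np.set_printoptions(precision=4,suppress=True)
def measure(c,verbose=True):
    P=cloud(c);hsv=cv2.cvtColor(c['frame'],cv2.COLOR_BGR2HSV)
    m=(abs(P[...,2]-0.055)<0.006)&(hsv[...,1]<60)&(c['z_map']>0)&(np.hypot(P[...,0]-.577,P[...,1]+.04)<.22)
    m=cv2.morphologyEx(m.astype(np.uint8),cv2.MORPH_OPEN,np.ones((3,3)))>0
    p=P[m];(cx,cy),wh,a=cv2.minAreaRect(p[:,:2].astype(np.float32))
    b=cv2.boxPoints(((cx,cy),wh,a));e=max([b[1]-b[0],b[2]-b[1]],key=np.linalg.norm);e=e/np.linalg.norm(e)
    if e[1]<0:e=-e
    ctr=np.array([cx,cy]);n=np.array([-e[1],e[0]]);F=np.array([e,n])
    q=(P[...,:2]-ctr)@F.T
    h=(abs(q[...,0])<.063)&(abs(q[...,1])<.058)&(P[...,2]<.04)&(c['z_map']>0)
    print('tray',ctr,wh,'e',e,'yaw',np.degrees(np.arctan2(e[1],e[0])),'top',p[:,2].mean(),'inner floor z',np.percentile(P[...,2][h],[5,25,50]))
    w=h&(hsv[...,0]<22)&(hsv[...,1]>120)&(P[...,2]>.010)
    pw,qw=P[w],q[w]
    print('wood n',w.sum(),'q range',qw.min(0),qw.max(0),'z',np.percentile(pw[:,2],[10,50,90,97]))
    o=h&(P[...,2]>.0125)
    top=o&(P[...,2]>.021)&w
    if top.sum()>20:
        po=q[top];vx,vy,x0,y0=cv2.fitLine(po.astype(np.float32),cv2.DIST_HUBER,0,.001,.001).ravel()
        print('top line slope (n per e)',vy/vx,'n at e=0',y0-x0*vy/vx,'z',np.percentile(P[top][:,2],[10,50,90]),len(po))
    return P,q,hsv,h,w
E
python3 - <<'E'
from m import *
for n in ['scene','side']:
    print(n);c=cam(n);measure(c)
for o in ['vase','cup','wheel']: print(o)
s=env.get_state();print(q2R(s['orientation']))
E
```

```text
scene
tray [ 0.5641 -0.0543] (0.347555011510849, 0.16029591858386993) e [0.3362 0.9418] yaw 70.35619 top 0.05466829979164235 inner floor z [0.0023 0.0036 0.0048]
wood n 332 q range [-0.063  -0.0124] [0.0114 0.0113] z [0.0137 0.0226 0.0247 0.0253]
top line slope (n per e) -0.0578895 n at e=0 -0.0023058858 z [0.0221 0.0234 0.025 ] 216
side
tray [ 0.5616 -0.0552] (0.3504188060760498, 0.15649721026420593) e [0.334  0.9426] yaw 70.48651 top 0.05522188237326039 inner floor z [0.0023 0.0037 0.0048]
wood n 158 q range [-0.0412 -0.0104] [0.0121 0.0109] z [0.0217 0.0242 0.0261 0.0269]
top line slope (n per e) -0.038743787 n at e=0 0.00018032803 z [0.0223 0.0243 0.0262] 148
vase
cup
wheel
[[-0.9554  0.2954  0.    ]
 [ 0.2954  0.9554  0.0001]
 [-0.      0.0001 -1.    ]]
```

The tray is centred at about (0.563, -0.055) with its long axis at 70.4°. The scraper's handle runs toward -e, with the ferrule about 11 mm past centre. I'll move over the hatch for a close wrist view.

Emit:
carry_out:
  increments:
    - [[-0.49,-0.39,0,0,0,0.148],[-0.49,-0.39,0,0,0,0.148],[-0.49,-0.39,0,0,0,0.148],[-0.49,-0.39,0,0,0,0.148],[-0.49,-0.39,0,0,0,0.148]]
  jaw: 0.45

```text
clock: 2.17
tcp_pos: [0.3469, 0.2896, 0.2506]
orientation: [0.0, 0.579, 0.815, 0.001]
wrist_force: [1.2, 0.4, -0.0]
finger_gap: 0.0469
grip_force: 0.0
```

```bash
cat > go.py <<'E'
from h import *
np.set_printoptions(precision=4,suppress=True)
def Rt(yaw,tilt):
    # tool x along scraper (handle->blade) at yaw deg, z down; tilt deg raises the -x (handle) end
    y=np.radians(yaw);x=np.array([np.cos(y),np.sin(y),0]);z=np.array([0,0,-1.]);Y=np.cross(z,x)
    return np.c_[x,Y,z]@Rn.from_euler('y',-tilt,degrees=True).as_matrix()
def go(p,yaw,tilt,s=None):
    s=s or env.get_state();R=q2R(s['orientation']);d=R.T@(np.array(p)-s['tcp_pos'])
    r=Rn.from_matrix(R.T@Rt(yaw,tilt)).as_rotvec()
    print('row',np.r_[d/.5,r/(2*np.pi)],'rows',max(np.linalg.norm(d)/.0625,np.degrees(np.linalg.norm(r))/10.7))
E
python3 - <<'E'
from go import *
print(Rt(0,20)); s=env.get_state();print(s['clock'],s['tcp_pos'],s['finger_gap']);go([.57,-.036,.25],68,0)
E
```

```text
[[ 0.9397  0.     -0.342 ]
 [ 0.     -1.      0.    ]
 [-0.342   0.     -0.9397]]
2.175 [0.3469 0.2896 0.2506] 0.046941631365753446
row [-0.7619  0.2069  0.0013  0.0002 -0.0001  0.1145] rows 6.316075383127942
```

Emit:
carry_out:
  increments:
    - [[-0.6,0.16,0,0,0,0.1145],[-0.6,0.16,0,0,0,0.1145],[-0.762,0.207,0,0,0,0.1145],[-0.762,0.207,0,0,0,0.1145],[-0.762,0.207,0,0,0,0.1145]]

```text
clock: 2.8
tcp_pos: [0.5249, 0.0324, 0.2506]
orientation: [0.0, 0.828, 0.561, 0.0]
wrist_force: [0.6, 1.6, 1.0]
finger_gap: 0.047
grip_force: 0.0
```

Run:
```python
from go import *
s=env.get_state();print(s['clock'],s['tcp_pos'],s['qvel'],s['joint_pos']);go([.57,-.036,.25],68,0)
```

```text
2.8 [0.5249 0.0324 0.2506] [-0.7834  0.461   0.5739  0.1084  0.0043 -0.8204] [-0.0912  0.2171 -0.0814  1.2714  0.0003  1.8595]
row [-0.0937  0.1344  0.0012  0.0001 -0.0001  0.0007] rows 1.3108860028132219
```

Emit:
carry_out:
  increments:
    - [[-0.094,0.134,0,0,0,0],[-0.094,0.134,0,0,0,0],[-0.094,0.134,0,0,0,0],[-0.094,0.134,0,0,0,0]]

```text
clock: 3.3
tcp_pos: [0.568, -0.0329, 0.2503]
orientation: [-0.001, 0.827, 0.562, -0.0]
wrist_force: [0.1, -0.1, -0.9]
finger_gap: 0.0474
grip_force: 0.0
```

Run:
```python
from m import *; from go import go
s=env.get_state();print(s['clock'],s['tcp_pos'],s['joint_pos'],s['qvel']);go([.57,-.036,.25],68,0)
c=cam('wrist');cv2.imwrite('pics/w1.png',c['frame']);P,q,hsv,h,w=measure(c)
for o in ['scraper','handle_end','blade_end','vase','hatch']: print(o,[(round(d['score'],2),np.round(d['position'],3).tolist()) for d in env.find_in('wrist',o)])
```

```text
3.3 [ 0.568  -0.0329  0.2503] [-0.1992  0.302   0.0306  1.3004  0.0005  1.7489] [ 0.0144 -0.0108 -0.0045 -0.003  -0.0016 -0.0033]
row [-0.0043  0.0061  0.0006 -0.0002 -0.0001  0.0011] rows 0.05967856197875326
tray [ 0.5629 -0.0574] (0.3479616641998291, 0.15687881410121918) e [0.3364 0.9417] yaw 70.340576 top 0.05496089533701701 inner floor z [0.0029 0.0037 0.0042]
wood n 1276 q range [-0.063  -0.0109] [0.0119 0.0115] z [0.0221 0.0238 0.0249 0.0253]
top line slope (n per e) -0.059848487 n at e=0 -0.0009729999 z [0.0225 0.0239 0.0249] 1217
scraper [(0.86, [0.806, -0.042, 0.009]), (0.64, [0.558, -0.069, 0.016]), (0.25, [0.568, -0.015, 0.048])]
handle_end [(0.89, [0.556, -0.073, 0.024]), (0.75, [0.801, -0.04, 0.01])]
blade_end [(0.98, [0.558, -0.072, 0.027]), (0.56, [0.803, -0.043, 0.009])]
vase [(0.8, [0.713, -0.166, 0.084])]
hatch [(0.63, [0.566, -0.017, 0.056])]
```

View pics/w1.png

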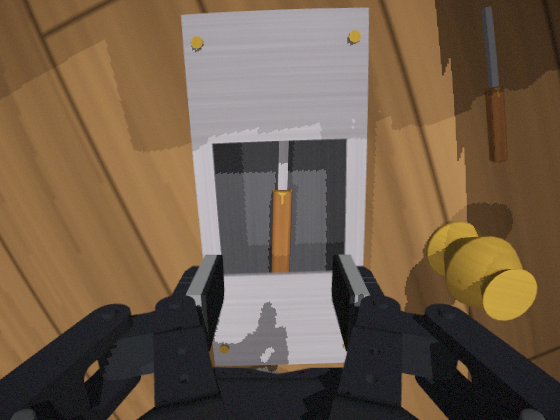

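The wrist view shows the hatch at rows 140–273 and the handle from (282,270) to the ferrule at (282,195), with the blade going on under the cover. It agrees with the other two views. The scraper's yaw is about 67°, and I'll grasp about 45 mm behind the ferrule's front end.

Run:
```python
from go import *
go([.551,-.0873,.09],67,0);go([.551,-.0873,.030],67,0)
```

```text
row [-0.1137  0.0072  0.3213  0.0001 -0.      0.0039] rows 2.7270487027781822
row [-0.1138  0.0072  0.4413  0.0001 -0.      0.0039] rows 3.6459952515153944
```

Emit:
carry_out:
  increments:
    - [[-0.114,0.007,0.16,0,0,0.004],[-0.114,0.007,0.321,0,0,0.004],[-0.114,0.007,0.321,0,0,0.004],[-0.114,0.007,0.321,0,0,0.004],[-0.114,0.007,0.321,0,0,0.004]]
  jaw: 0.55

```text
clock: 4.22
tcp_pos: [0.5522, -0.0882, 0.0916]
orientation: [0.001, 0.834, 0.551, 0.001]
wrist_force: [0.1, -0.5, -0.1]
finger_gap: 0.0386
grip_force: 0.0
```

Run:
```python
from go import *
s=env.get_state();print(s['tcp_pos'],s['finger_gap'],s['wrist_force'],abs(s['qvel']).max() if hasattr(s['qvel'],'max') else s['qvel'])
go([.551,-.0873,.030],67,0)
c=cam('wrist');cv2.imwrite('pics/w2.png',c['frame'])
```

```text
[ 0.5522 -0.0882  0.0916] 0.03857745778293984 [ 0.103  -0.5105 -0.0716] 0.02662418760092645
row [ 0.0007 -0.0032  0.1233  0.0003 -0.0001 -0.0003] rows 0.9864578642226981
```

View pics/w2.png

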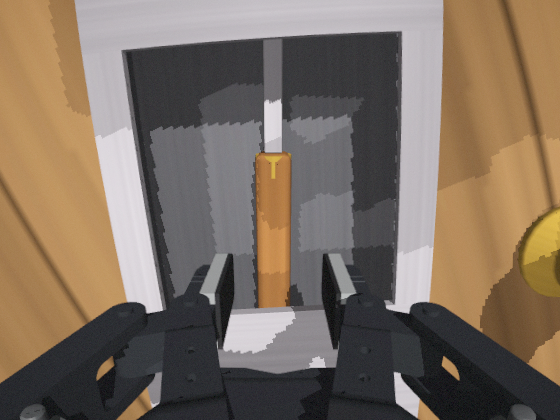

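The fingers straddle the handle: pads at columns 225 and 335, scraper at 274, and clear of the hatch edges. I'll descend slowly and then close.

Emit:
carry_out:
  increments:
    - [[0,-0.003,0.05,0,0,0],[0,-0.003,0.1,0,0,0],[0,-0.003,0.122,0,0,0],[0,-0.003,0.122,0,0,0],[0,-0.003,0.122,0,0,0]]

```text
clock: 4.9
tcp_pos: [0.5508, -0.0879, 0.0302]
orientation: [0.001, 0.834, 0.551, 0.001]
wrist_force: [0.1, -0.7, 0.3]
finger_gap: 0.0386
grip_force: 0.0
```

Emit:
carry_out:
  increments:
    - [[0,0,0,0,0,0],[0,0,0,0,0,0],[0,0,0,0,0,0],[0,0,0,0,0,0],[0,0,0,0,0,0]]
  jaw: 1
  squeeze: 60

```text
clock: 5.52
tcp_pos: [0.5506, -0.088, 0.0301]
orientation: [0.001, 0.834, 0.551, 0.001]
wrist_force: [0.1, -0.2, 5.4]
finger_gap: 0.0182
grip_force: 60.4
```

Run:
```python
from go import *
s=env.get_state();print({k:np.round(v,3) for k,v in s.items()})
```

```text
{'clock': np.float64(5.525), 'joint_pos': array([-0.303,  0.442, -0.343,  0.784,  0.   ,  1.672]), 'qvel': array([-0.002, -0.   , -0.   , -0.002,  0.002, -0.001]), 'tau': array([ -0.137, -46.201,  22.563,  -0.332,  -0.041,   0.017]), 'tcp_pos': array([ 0.551, -0.088,  0.03 ]), 'orientation': array([0.001, 0.834, 0.551, 0.001]), 'wrist_force': array([ 0.064, -0.16 ,  5.448]), 'ft_torque': array([ 0.1  ,  0.179, -0.026]), 'grip_force': np.float64(60.404), 'finger_gap': np.float64(0.018)}
```

Grasped: gap 18 mm, force 60 N. Now I'll plan the slide, tilt and pull in the scraper's vertical plane and check clearance to the cover edges numerically.

```bash
cat > plan.py <<'E'
import numpy as np
np.set_printoptions(precision=4,suppress=True,linewidth=150)
def tcp(be,bz,t):
    t=np.radians(t);d=np.array([np.cos(t),-np.sin(t)]);up=np.array([np.sin(t),np.cos(t)])
    return np.array([be,bz])-.1507*d+.016*up
def clear(be,bz,t):
    # min distance of scraper outline points (3 mm steps) to cover slabs, tray floor, end walls
    t=np.radians(t);d=np.array([np.cos(t),-np.sin(t)]);up=np.array([np.sin(t),np.cos(t)])
    L=np.arange(0,.2101,.002);h=np.where(L<.105,.005,.010)
    ax=np.array([be,bz])-L[:,None]*d
    p=np.r_[ax+h[:,None]*up,ax-h[:,None]*up]
    def box(a,b,c,e): return np.hypot(np.maximum(0,np.maximum(a-p[:,0],p[:,0]-b)),np.maximum(0,np.maximum(c-p[:,1],p[:,1]-e))).min()
    return min(box(.065,.18,.05,.055),box(-.18,-.065,.05,.055)),(p[:,1]-.004).min(),.17-be
K=[(.1169,.014,0),(.1169,.019,0),(.155,.019,0),(.155,.013,6),(.152,.012,12),(.145,.012,17),(.13,.012,20),(.10,.012,26),(.07,.014,31),(.045,.022,33),(.04,.06,33)]
if __name__=='__main__':
    t0=tcp(*K[0])
    for a,b in zip(K[:-1],K[1:]):
        cl=np.min([clear(*(np.array(a)+(np.array(b)-a)*f)) for f in np.linspace(0,1,11)],0)
        s=tcp(*b)-t0
        print(b,'min cover/floor/end mm',cl*1e3,'row x,z',s[0]/.5,-s[1]/.5,'ay',-b[2]/360,'handle z',b[1]+.21*np.sin(np.radians(b[2])),'step mm',np.linalg.norm(tcp(*b)-tcp(*a))*1e3)
E
python3 plan.py
```

```text
(0.1169, 0.019, 0) min cover/floor/end mm [21.   0.  53.1] row x,z 0.0 -0.010000000000000009 ay 0.0 handle z 0.019 step mm 5.000000000000004
(0.155, 0.019, 0) min cover/floor/end mm [21.  5. 15.] row x,z 0.07619999999999999 -0.010000000000000009 ay 0.0 handle z 0.019 step mm 38.099999999999994
(0.155, 0.013, 6) min cover/floor/end mm [13.2206  4.0274 15.    ] row x,z 0.08119601156056734 -0.02932957948065551 ay -0.016666666666666666 handle z 0.034950977286207226 step mm 9.982394181912234
(0.152, 0.012, 12) min cover/floor/end mm [10.364   3.1093 15.    ] row x,z 0.08343948724499925 -0.05796530683595447 ay -0.03333333333333333 handle z 0.055661455071729454 step mm 14.361737919848473
(0.145, 0.012, 17) min cover/floor/end mm [ 7.5593  3.1093 18.    ] row x,z 0.07872564110386866 -0.08272258399424998 ay -0.04722222222222222 handle z 0.07339805799177472 step mm 12.601022951876887
(0.13, 0.012, 20) min cover/floor/end mm [ 7.9409  3.2185 25.    ] row x,z 0.055321288681548605 -0.09715503506350562 ay -0.05555555555555555 handle z 0.08382423009839042 step mm 13.74826676507458
(0.1, 0.012, 26) min cover/floor/end mm [ 8.4774  3.3015 40.    ] row x,z 0.010731351142681533 -0.12488647312380127 ay -0.07222222222222222 handle z 0.10405794082570625 step mm 26.254976607359993
(0.07, 0.014, 31) min cover/floor/end mm [13.8117  3.506  70.    ] row x,z -0.03426900603449491 -0.1506618294003579 ay -0.08611111111111111 handle z 0.12215799573111137 step mm 25.92971816881589
(0.045, 0.022, 33) min cover/floor/end mm [ 22.2353   5.7142 100.    ] row x,z -0.07774686005826995 -0.17499166332778274 ay -0.09166666666666666 handle z 0.13637419735315567 step mm 24.911165214862805
(0.04, 0.06, 33) min cover/floor/end mm [ 20.3018  13.8066 125.    ] row x,z -0.08774686005826993 -0.2509916633277828 ay -0.09166666666666666 handle z 0.17437419735315568 step mm 38.327535793473615
```

Emit:
carry_out:
  increments:
    - [[0,0,-0.01,0,0,0],[0.025,0,-0.01,0,0,0],[0.05,0,-0.01,0,0,0],[0.076,0,-0.01,0,0,0],[0.076,0,-0.01,0,0,0]]
  squeeze: 100

```text
clock: 6.15
tcp_pos: [0.5648, -0.0514, 0.0335]
orientation: [-0.0, 0.834, 0.552, -0.0]
wrist_force: [-0.0, -0.2, -0.8]
finger_gap: 0.0172
grip_force: 97.9
```

Run:
```python
from m import *
s=env.get_state();print(s['tcp_pos'],s['wrist_force'],s['ft_torque'],s['grip_force'],s['finger_gap'])
c=cam('wrist');cv2.imwrite('pics/w3.png',c['frame'])
c=cam('side');P,q,hsv,h,w=measure(c)
```

```text
[ 0.5648 -0.0514  0.0335] [-0.0496 -0.2225 -0.8363] [-0.0399  0.0484  0.0066] 97.94212102890015 0.01723030071443099
tray [ 0.5617 -0.0556] (0.34953320026397705, 0.15697509050369263) e [0.3345 0.9424] yaw 70.458496 top 0.055180123021353236 inner floor z [0.0022 0.0038 0.005 ]
wood n 220 q range [-0.043  -0.0119] [0.0461 0.0118] z [0.0253 0.0272 0.029  0.0299]
top line slope (n per e) -0.13239366 n at e=0 -0.0009842727 z [0.0254 0.0273 0.0291] 217
```

View pics/w3.png

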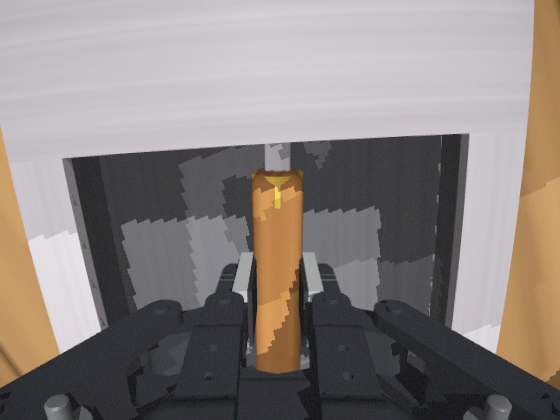

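The scraper came along with the gripper: ferrule at (278,185), held level with its top near z 0.028, and the handle end is now inside the hatch. Next I tilt it.

Emit:
carry_out:
  increments:
    - [[0.005,0,-0.019,0,-0.0167,0],[0.007,0,-0.048,0,-0.0333,0],[0.0025,0,-0.0727,0,-0.0472,0],[0.0025,0,-0.0727,0,-0.0472,0],[-0.021,0,-0.0872,0,-0.0556,0]]

```text
clock: 6.88
tcp_pos: [0.5599, -0.0628, 0.0767]
orientation: [0.095, 0.822, 0.543, -0.145]
wrist_force: [1.2, -0.6, -1.3]
finger_gap: 0.0171
grip_force: 98.1
```

Emit:
carry_out:
  increments:
    - [[0,0,0,0,0,0],[0,0,0,0,0,0],[0,0,0,0,0,0]]

```text
clock: 7.25
tcp_pos: [0.5602, -0.0626, 0.0771]
orientation: [0.095, 0.822, 0.543, -0.145]
wrist_force: [-0.0, 0.5, -1.8]
finger_gap: 0.0173
grip_force: 98.1
```

Run:
```python
from go import *
from plan import K,tcp
s=env.get_state();R=q2R(s['orientation']);print(s['tcp_pos'],s['wrist_force'],s['grip_force'],s['finger_gap'],'toolx',R[:,0],'tilt',np.degrees(np.arcsin(-R[2,0])))
A=s['tcp_pos']+.016*R[:,2];print('handle',A-.0593*R[:,0],'blade',A+.1507*R[:,0])
c=cam('side');cv2.imwrite('pics/s2.png',cv2.resize(c['frame'][130:330,200:460],None,fx=3,fy=3))
# next rows from the commanded K[6]
t=np.radians(20);d=np.array([np.cos(t),-np.sin(t)]);z=-np.array([np.sin(t),np.cos(t)])
for k in K[7:]+[(.03,.26,33)]:
    v=tcp(*k)-tcp(*K[6]);print(k,v@d/.5,v@z/.5,(20-k[2])/360)
```

```text
[ 0.5602 -0.0626  0.0771] [-0.0474  0.4525 -1.812 ] 98.05925130844116 0.017276883839453815 toolx [ 0.3695  0.8643 -0.3414] tilt 19.95955994376374
handle [ 0.5362 -0.1189  0.0823] blade [0.6138 0.0626 0.0106]
(0.1, 0.012, 26) -0.05138554568658718 -0.01080837088111538 -0.016666666666666666
(0.07, 0.014, 31) -0.10248774030668815 -0.01963825436087923 -0.030555555555555555
(0.045, 0.022, 33) -0.151664852187384 -0.027630517902722942 -0.03611111111111111
(0.04, 0.06, 33) -0.18705530928799394 -0.09562695564919534 -0.03611111111111111
(0.03, 0.26, 33) -0.3426572190339796 -0.4646636010970453 -0.03611111111111111
```

View pics/s2.png

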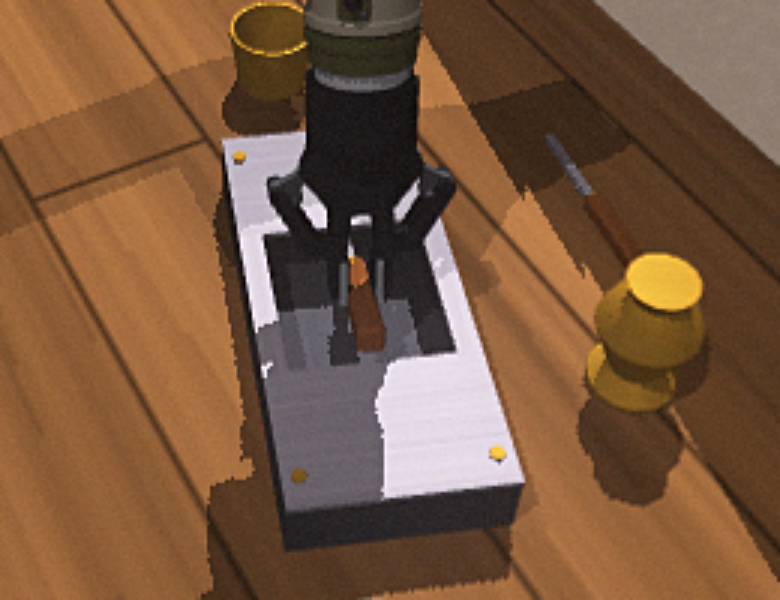

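The handle end now stands up in the hatch at crop (370,345), clear of its edges, and no contact forces show. I'll check its height from depth.

Run:
```python
from h import *
np.set_printoptions(precision=4,suppress=True)
c=cam('side')
print(pts(c,[(323,245),(322,240),(320,228),(319,222)]))
c=cam('scene');P=cloud(c);hsv=cv2.cvtColor(c['frame'],cv2.COLOR_BGR2HSV)
m=(hsv[...,0]<18)&(hsv[...,1]>130)&(P[...,2]>.03)&(P[...,2]<.2)&(np.hypot(P[...,0]-.55,P[...,1]+.08)<.07)
p=P[m];print(len(p),p.min(0),p.max(0))
if len(p): print(p[p[:,1].argsort()[:5]])
```

```text
[[ 0.5346 -0.1187  0.0786]
 [ 0.5342 -0.114   0.09  ]
 [ 0.5529 -0.0757  0.0769]
 [ 0.5657 -0.0511  0.064 ]]
351 [ 0.5367 -0.1177  0.0431] [ 0.6064 -0.021   0.1998]
[[ 0.547  -0.1177  0.0751]
 [ 0.5479 -0.1167  0.0816]
 [ 0.5494 -0.1166  0.0802]
 [ 0.5486 -0.1161  0.0851]
 [ 0.5502 -0.1146  0.0783]]
```

The handle end is at about (0.536, -0.118, 0.08), as the model predicts, so there is no slip. I'll pull it out along the slant.

Emit:
carry_out:
  increments:
    - [[-0.025,0,-0.005,0,-0.008,0],[-0.0515,0,-0.011,0,-0.0167,0],[-0.077,0,-0.015,0,-0.0236,0],[-0.1025,0,-0.0195,0,-0.0306,0],[-0.1515,0,-0.0275,0,-0.036,0]]

```text
clock: 8.02
tcp_pos: [0.5341, -0.1236, 0.1161]
orientation: [0.156, 0.8, 0.529, -0.237]
wrist_force: [-1.5, -0.8, -1.5]
finger_gap: 0.0169
grip_force: 98.1
```

Emit:
carry_out:
  increments:
    - [[0,0,0,0,0,0],[0,0,0,0,0,0]]

```text
clock: 8.28
tcp_pos: [0.5343, -0.1238, 0.1164]
orientation: [0.156, 0.8, 0.528, -0.236]
wrist_force: [-0.3, -0.5, -1.2]
finger_gap: 0.0174
grip_force: 98.1
```

Run:
```python
from go import *
s=env.get_state();R=q2R(s['orientation']);print(s['tcp_pos'],s['wrist_force'],s['grip_force'],'tilt',np.degrees(np.arcsin(-R[2,0])))
A=s['tcp_pos']+.016*R[:,2];print('handle',A-.0593*R[:,0],'blade',A+.1507*R[:,0])
print('up 50mm',R.T@[0,0,.05]/.5,'up 200',R.T@[0,0,.2]/.5)
```

```text
[ 0.5343 -0.1238  0.1164] [-0.279  -0.4583 -1.1995] 98.0743396282196 tilt 32.92021059670391
handle [ 0.5113 -0.1775  0.1352] blade [ 0.5807 -0.0155  0.021 ]
up 50mm [-0.0543  0.     -0.0839] up 200 [-0.2174  0.0002 -0.3358]
```

Emit:
carry_out:
  increments:
    - [[-0.033,0,-0.05,0,0,0],[-0.076,0,-0.118,0,0,0],[-0.13,0,-0.2,0,0,0],[-0.185,0,-0.285,0,0,0],[-0.217,0,-0.336,0,0,0]]

```text
clock: 8.9
tcp_pos: [0.5349, -0.1231, 0.319]
orientation: [0.157, 0.801, 0.528, -0.235]
wrist_force: [0.9, -0.2, -2.4]
finger_gap: 0.0173
grip_force: 98.1
```

Emit:
carry_out:
  increments:
    - [[0,0,0,0,0,0],[0,0,0,0,0,0],[0,0,0,0,0,0],[0,0,0,0,0,0],[0,0,0,0,0,0]]

```text
clock: 9.52
tcp_pos: [0.5343, -0.1232, 0.3156]
orientation: [0.156, 0.8, 0.529, -0.237]
wrist_force: [-0.5, 0.1, -2.1]
finger_gap: 0.0175
grip_force: 98.2
```

Run:
```python
from go import *
s=env.get_state();R=q2R(s['orientation']);print(s['clock'],s['tcp_pos'],s['wrist_force'],s['grip_force'],s['finger_gap'],'qv',np.abs(s['qvel']).max())
A=s['tcp_pos']+.016*R[:,2];print('handle',A-.0593*R[:,0],'blade',A+.1507*R[:,0])
c=cam('scene');cv2.imwrite('pics/f.png',c['frame'])
for n in ['scene','side']:
  cam(n)
  for o in ['blade_end','handle_end','vase','cup','wheel']: print(n,o,[(round(d['score'],2),np.round(d['position'],3).tolist()) for d in env.find_in(n,o)])
```

```text
9.525 [ 0.5343 -0.1232  0.3156] [-0.5153  0.0661 -2.1377] 98.22081327438354 0.017475033000258332 qv 0.006391715010083657
handle [ 0.5114 -0.1769  0.3344] blade [ 0.5804 -0.0149  0.2201]
scene blade_end [(0.97, [0.225, 0.237, 0.021]), (0.89, [0.546, -0.098, 0.286]), (0.79, [0.814, -0.042, 0.013])]
scene handle_end [(0.95, [0.227, 0.235, 0.024]), (0.75, [0.81, -0.038, 0.013]), (0.64, [0.554, -0.103, 0.285])]
scene vase [(0.55, [0.739, -0.175, 0.082]), (0.43, [0.577, -0.051, 0.053])]
scene cup [(0.79, [0.635, 0.234, 0.037])]
scene wheel [(0.97, [0.448, -0.297, 0.02])]
side blade_end [(0.72, [0.218, 0.212, 0.027]), (0.6, [0.513, -0.167, 0.33]), (0.54, [0.8, -0.044, 0.011])]
side handle_end [(0.85, [0.218, 0.214, 0.024]), (0.77, [0.801, -0.05, 0.009]), (0.59, [0.514, -0.174, 0.333])]
side vase [(0.95, [0.709, -0.195, 0.077])]
side cup [(0.74, [0.649, 0.232, 0.041])]
side wheel [(0.61, [0.43, -0.302, 0.016])]
```

View pics/f.png

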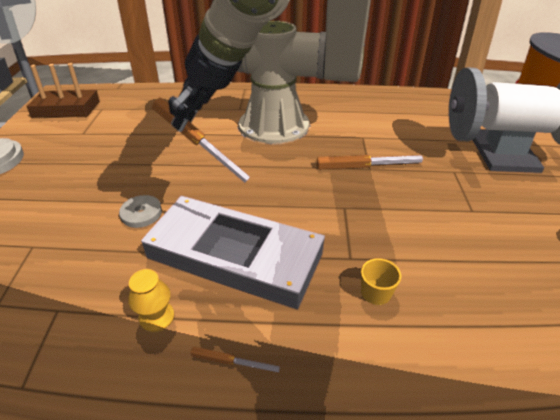

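The scraper hangs in the gripper from (160,105) to (247,178), well above the cover. The tray is empty, and the vase, cup and wheel have not moved. The lower (blade) end is at about z 0.22, so I'm handing in.

```bash
python3 -c "
from workcell import env
print(env.hand_in())"
```

```text
the job is handed in; nothing more can be done
None
```

I handed the job in with the middle-sized scraper out of the hatch, handle end first, held still in the gripper with its lower end about 165 mm above the cover, and the vase, cup and wheel where they stood; no verdict came back.

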